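# Close the tube coupler for the mosaic stand

### The arm

A 6-joint arm with a two-finger parallel gripper is mounted at the origin on the work surface. World frame = base frame: x ahead of the robot, y to its left, z up, the work surface at z = 0. Lengths are in m, angles in rad, forces in N, time in s.
With the tool pointing down it reaches from about 0.3 to 0.875 m from the base axis. Payload 4.2 kg.
Tool frame: the origin (TCP) lies at the very end of the fingers, on their centre line; the grasp point (between the pads) lies 19 mm behind it; z points along the fingers, y is the line along which they close (so a half turn about z gives the same grasp; the last joint's range is limited). The gripper opens to 85 mm and grips with 20 to 120 N. Pads are 22 mm wide; open, the fingers measure 114 mm over their backs; the gripper's body (76 mm by 85 mm) begins 54 mm behind the grasp point. The pads swing forward as they close: fully open they stand 13 mm farther back than shut.
Start: joints at [1.3, 0.32, 1.565, -0, 1.257, -0.02], TCP at [0.143, 0.557, 0.231] pointing down, gripper open.
Joint ranges: [-3.11, 3.11], [-0.84, 2.01], [0.21, 2.61], [-1.34, 4.49], [0.05, 2.63], [-2.56, 2.56]. Speed limits (rad/s): [2.57, 2.57, 3.14, 3.14, 3.14, 3.14].

### API

Orientations are given as [roll, pitch, yaw] about the fixed x, y, z axes, in that order (R = Rz(yaw) Ry(pitch) Rx(roll)).
In Python, from station import status, imaging, job gives the robot as it stands.
- The arm moves only by the tool servo_tool, never from a script. Its argument "commands" is a list of rows, each an object with "linear": the shift along the tool's x, y, z in units of 20 cm (1.0 is 20 cm), a list of three; "yaw": the turn about the tool's z in units of 0.5 rad (1.0 is 0.5 rad). In form: [{"linear": [tx, ty, tz], "yaw": yaw}, ...]. A call has 1 to 10 rows; each row is the pose to reach, as a shift and turn from the pose commanded when the call began, along the tool's axes at that moment; what a row does not reach only later rows make up. A row lasts 1/12 s, in which the tool goes at most 41.7 mm and 7.16 degrees, less where a joint would pass 70% of its speed; a pose out of reach is approached as far as the arm can. A call with a number of a shift or a turn outside -1 to 1 is refused whole. A call with a gripper value outside its range is refused whole. "grip" is the closure, from 0 (fully open) to 1 (shut), set as the call begins (left out, the last holds). The fingers move at their own pace and stop on an object; the grip force is fixed at half the most. Time passes only in rows, so rows that repeat a pose let the fingers close. It gives the time, the measured TCP pose, the force, the opening and the grip force at its end, in the units of the state.
- status.get_state(): the state, without advancing time (a new reading comes with each control period).
- imaging.snapshot(name): name is "scene" or "top"; returns a dict with "img" (480x640x3 uint8, blue, green, red), "range_z" (480x640 float32, m along the optical axis (not along the pixel's ray), 0 where there is no reading), "K" (3x3 intrinsics, pixels), "rvec" (rotation vector, rad) and "tvec" (3), from world to camera coordinates, as OpenCV has them. Camera axes: x right, y down, z forward; pixel columns grow to the right and rows downward; lengths in m; the calibration is good to about 2 mm. A picture is of the moment at which its call begins.
- job.finish_job(): hands the job in; it is judged then, once.
The state is a dict: "clock": time; "joint_pos": joint angles; "joint_velocities": joint speeds; "effort": joint torques, N m; "position": TCP position; "ee_rot": TCP orientation; "ft_force": force on the tool from outside, world axes, zero at the start; "torque": the same for the moment, N m; "grip_width": finger opening in m; "gripper_force": force on a finger pad.
Only numpy, scipy, OpenCV 4.12 (cv2) and the standard library are available. Lean on these libraries where they do the work, as an engineer would, in place of code of your own. Each camera call takes 0.05 s, during which the arm holds its last target. There are 200 camera calls.

### The job

Two open tube couplers stand on the table, and one of them has a tube lying in it. Swing that coupler's hinged flap over the tube until it is fully shut, then swing its bolt upright into the slot in the flap's lip, and let go. Leave the empty coupler as it is and do not shove the jar of bottle caps about.

Things in the scene. Friction and masses are not known exactly. Their poses are not given: they have to be found in the camera images.
- coupler: Steel tube coupler on a plywood block (150x110x40 mm) fixed to the table; a bare aluminium tube (48 mm diameter, 200 long along y, axis at z 85) lies in it. Origin: centre of the block's underside, z up. Flap hinge axis parallel to y at x +36, z 85 mm; bolt pivot parallel to y at x -52, z 60 mm. Coupler is 46 mm wide along y, centred at y 0.
- flap (a joint): Angle (rad) of the hinged upper half, a steel half-shell with a slotted lip. 0: shut over the tube (a stop); grows as it opens; starts at 1.4 to 1.9 (1.57: upright, lip on top; more leans to the coupler's +x). Stiff hinge, about 0.18 N m: it stays where left. Shut, its crown is 116 mm above the table; its lip is level, top at 95 mm, from x -30 to -68 mm of the coupler.
- flap_lip (a point): Point on the lip's outer face (upper face when shut), mid width, in the slot between two 15 mm wide prongs. Shut, it lies at x -56, z 95 mm of the coupler: 92 mm from the hinge axis, 10 mm above it. Lip 10 mm thick, its end 104 mm from the hinge axis; slot 15 mm wide, 26 deep, open at the end. z axis points out of the outer face.
- bolt (a joint): Angle (rad) of the swing bolt about its pivot. 0: upright, in the slot of the shut flap (a stop); grows as it leans out to the coupler's -x side; starts at 0.75 to 1.1. Stiff pivot, about 0.1 N m: it stays where it is left.
- bolt_end (a point): Centre of the free end of the swing bolt (steel, 12 mm diameter), 95 mm from the pivot. Its nut (27 mm across) sits 39 to 54 mm from the pivot; the outer 41 mm is bare thread, good to grip. z axis points outward along the bolt.
- spare: Bystander: a second coupler, the same in every size and standing open as well, but with no tube in it. Fixed to the table; frame as for the first one.
- spare_flap_lip (a point): The lip of the empty coupler's flap (same point as flap_lip).
- spare_bolt_end (a point): The free end of the empty coupler's swing bolt (same point as bolt_end).
- jar: Bystander: a loose clear plastic jar of bottle caps, 72 mm in diameter, 85 mm tall, 0.25 kg, standing between the two couplers. Origin: centre of its underside.
Mind the look-alikes: they are no part of the job. What is shaped like the coupler but red is not meant.

How it is judged:
On the way:
1. the flap is shut over the tube (within 10 degrees) while the bolt still leans out (value of joint flap below 0.18 rad and value of joint bolt above 0.4 rad), for 0.2 s.
At the end, for the whole second after the job is handed in: The flap of the coupler with the tube is shut over the tube and its bolt stands upright in the slot, each within 10 degrees (0.18 rad), both at rest (value of joint each of flap, bolt below 0.18 rad and velocity of joint flap between -0.1 and 0.1 rad/s and velocity of joint bolt between -0.1 and 0.1 rad/s); the robot touches nothing.
It fails at once if the empty coupler's flap or bolt is moved by more than 25 mm (distance of any of spare_flap_lip, spare_bolt_end from where it was at the start of the episode above 0.025 m).
It fails at once if the jar is moved by more than 40 mm or tipped over (distance of jar from where it was at the start of the episode above 0.04 m or angle between jar's own z axis and vertical above 0.6 rad).
It also fails if it takes over 48 s, if anything falls off the work surface, if the arm or the gripper's body presses on something with over 40 N, if the wrist force passes 120 N, or if a joint passes its speed limit or range.

## Working session

There is one attempt and no reset: what is moved stays moved. The work goes in short steps, Python scripts to look and compute and a tool call to move; the robot and the scene stay as the last step left them, time stands still between calls to the robot, and variables do not carry over. Pictures are saved under pics/ and viewed, at most 10 in all, crops included, and the job is handed in when it is done.

Besides the shell and the picture viewer there is one more tool, called after ">>>" in YAML: its name, and indented under it one key for each argument. servo_tool: Moves the arm, as the interface text tells. Shifts and turns lie within -1 to 1; 1 stands for 20 cm of shift or 0.5 rad of turn. Its arguments: {"type":"object","properties":{"commands":{"type":"array"},"grip":{"type":"number"}},"required":["commands"]}

```bash
mkdir -p pics; cat > h.py <<'E'
import numpy as np, cv2
from station import status, imaging, job
def snap(n,save=None):
    s=imaging.snapshot(n)
    R,_=cv2.Rodrigues(np.array(s["rvec"],float)); t=np.array(s["tvec"],float).reshape(3)
    K=np.array(s["K"],float); z=s["range_z"]
    v,u=np.mgrid[:480,:640]
    c=np.stack([(u-K[0,2])/K[0,0]*z,(v-K[1,2])/K[1,1]*z,z],-1)
    P=(c-t)@R
    P[z==0]=np.nan
    if save: cv2.imwrite("pics/"+save,s["img"])
    return s,P,R,t,K
def proj(p,R,t,K):
    c=np.atleast_2d(p)@R.T+t; q=c@K.T; return q[:,:2]/q[:,2:]
E
python3 - <<'E'
from h import *
for n in("scene","top"):
    s,P,R,t,K=snap(n,n+".png"); np.save(n+"P.npy",P); print(n,-R.T@t,R[2],K[0,0])
st=status.get_state(); print(st["clock"],st["position"],st["ee_rot"])
E
```

```text
scene [1.13650471 0.00195229 0.62227816] [-0.76091454 -0.02225386 -0.64847038] 542.0486883445082
top [ 0.45164289 -0.0075678   0.87058086] [ 0.11183174 -0.01970244 -0.99353182] 489.8420842620842
0.1 [0.14259293 0.556594   0.23058548] [-3.14002185e+00 -5.20203789e-05  2.89076698e+00]
```

View pics/scene.png

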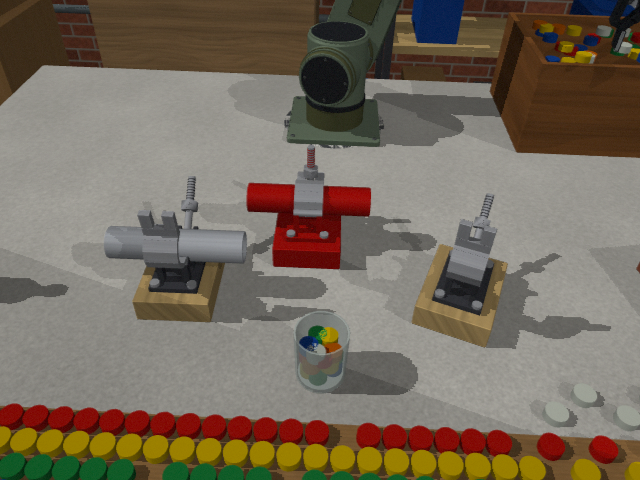

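View pics/top.png

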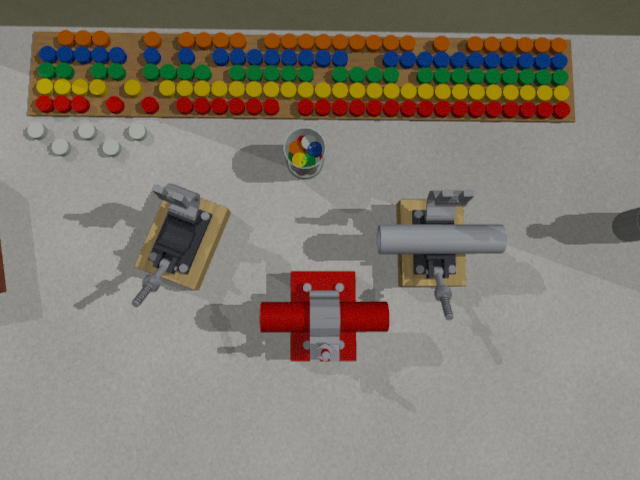

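The scene view shows the tube coupler at (175,245), a red look-alike at (310,200), the empty coupler at (465,270) and the jar at (320,350). In the top view these are tube coupler (435,240), red (325,317), spare (182,240) and jar (304,155).

Candidates, top view:
- (435,240): wood block with bare tube. This is the target.
- (325,317): red, already shut. Not meant.
- (182,240): empty. This is the spare.

Next I measure the target.

```bash
python3 - <<'E'
from h import *
P=np.load("topP.npy"); img=cv2.imread("pics/top.png")
hsv=cv2.cvtColor(img,cv2.COLOR_BGR2HSV)
box=np.zeros((480,640),bool); box[170:330,360:530]=1
z=P[...,2]
# wood block top
w=box&(hsv[...,1]>70)&(hsv[...,0]<30)&(abs(z-.04)<.008)
pts=P[w][:,:2].astype(np.float32); r=cv2.minAreaRect(pts); print("wood",w.sum(),r, np.nanmedian(z[w]))
# tube
tb=box&(z>.085)&(z<.118); tb[:222]=0; tb[256:]=0
p=P[tb]; p=p[(p[:,2]>.1)]
c=p.mean(0); d=np.linalg.svd(p[:,:2]-c[:2],full_matrices=0)[2][0]; print("tube",c,p.max(0),p.min(0),"ydir ang",np.degrees(np.arctan2(d[1],d[0])), np.percentile(p[:,2],[50,98]))
# bolt, flap points
m=box.copy(); m[:265]=0; m&=(z>.06); p=P[m]; print("bolt n",len(p)); 
i=np.argsort(p[:,2])[-8:]; print(p[i].round(3)); i=np.argsort(p[:,0])[:8]; print(p[i].round(3))
m=box.copy(); m[220:]=0; m&=(z>.12); p=P[m]; print("flap n",len(p)); i=np.argsort(p[:,2])[-200:]; print(p[i].mean(0).round(3),p[i].min(0).round(3),p[i].max(0).round(3))
c=np.vstack([img[170:330,360:530],])
s=cv2.imread("pics/scene.png")[160:330,90:260]
cv2.imwrite("pics/crop.png",np.hstack([cv2.resize(c,(400,400)),cv2.resize(s,(400,400))]))
E
```

```text
wood 1663 ((0.544401228427887, -0.22226029634475708), (0.14904163777828217, 0.1101754829287529), 0.7640936374664307) 0.04062714846510857
tube [ 0.54389842 -0.22186639  0.10673726] [ 0.56479747 -0.12237042  0.11331838] [ 0.52334433 -0.32248868  0.10000208] ydir ang -89.31882306091491 [0.10733095 0.11128256]
bolt n 1534
[[ 0.427 -0.224  0.124]
 [ 0.423 -0.227  0.124]
 [ 0.421 -0.223  0.125]
 [ 0.424 -0.222  0.125]
 [ 0.421 -0.225  0.125]
 [ 0.426 -0.223  0.125]
 [ 0.426 -0.226  0.125]
 [ 0.423 -0.22   0.126]]
[[ 0.401 -0.102  0.099]
 [ 0.401 -0.096  0.099]
 [ 0.401 -0.124  0.098]
 [ 0.401 -0.108  0.099]
 [ 0.401 -0.107  0.099]
 [ 0.401 -0.111  0.099]
 [ 0.401 -0.097  0.1  ]
 [ 0.401 -0.094  0.101]]
flap n 624
[ 0.598 -0.221  0.187] [ 0.592 -0.244  0.181] [ 0.604 -0.199  0.191]
```

View pics/crop.png

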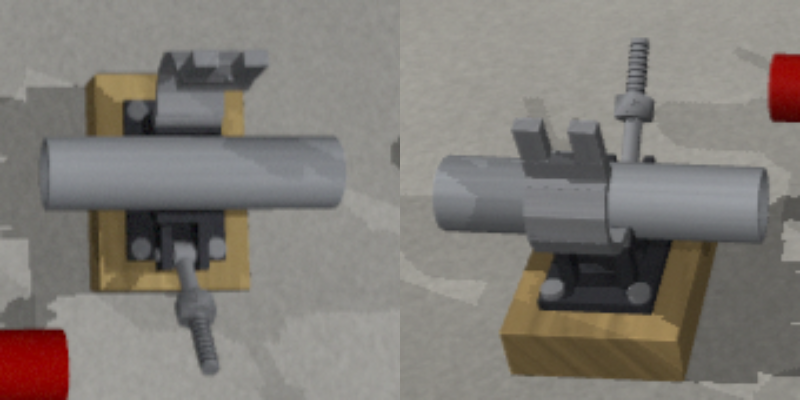

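The crop confirms the choice: a bare tube on the wood block, with its flap near upright at (215,75) and its bolt leaning out with the end at (210,365). The origin is about (0.544,-0.222) with yaw near 0.01. The flap is at about 1.7 rad and the bolt at about 0.8 rad.

>>> servo_tool:
  commands:
    - {"linear":[-0.67,-0.6,-0.2],"yaw":-0.526}
    - {"linear":[-0.67,-0.6,-0.2],"yaw":-0.526}
    - {"linear":[-0.67,-0.6,-0.2],"yaw":-0.526}
    - {"linear":[-0.67,-0.6,-0.2],"yaw":-0.526}
    - {"linear":[-0.67,-0.6,-0.2],"yaw":-0.526}
    - {"linear":[-0.67,-0.6,-0.2],"yaw":-0.526}
    - {"linear":[-0.67,-0.6,-0.2],"yaw":-0.526}
  grip: 1

```text
clock: 0.68
position: [0.243, 0.4071, 0.2715]
ee_rot: [3.141, -0.0, -3.132]
ft_force: [0.3, -0.1, 0.8]
grip_width: 0.0006
gripper_force: 0.0
```

>>> servo_tool:
  commands:
    - {"linear":[-0.7,-1,0],"yaw":0}
    - {"linear":[-0.7,-1,0],"yaw":0}
    - {"linear":[-0.7,-1,0],"yaw":0}
    - {"linear":[-0.7,-1,0],"yaw":0}
    - {"linear":[-0.7,-1,0],"yaw":0}
    - {"linear":[-0.7,-1,0],"yaw":0}
    - {"linear":[-0.7,-1,0],"yaw":0}
    - {"linear":[-0.7,-1,0],"yaw":0}

```text
clock: 1.35
position: [0.3857, 0.2092, 0.2706]
ee_rot: [3.141, -0.002, -3.132]
ft_force: [-0.4, 1.1, -0.6]
grip_width: 0.0004
gripper_force: 0.0
```

>>> servo_tool:
  commands:
    - {"linear":[-0.7,-1,0],"yaw":0}
    - {"linear":[-0.7,-1,0],"yaw":0}
    - {"linear":[-0.7,-1,0],"yaw":0}
    - {"linear":[-0.7,-1,0],"yaw":0}
    - {"linear":[-0.7,-1,0],"yaw":0}
    - {"linear":[-0.7,-1,0],"yaw":0}
    - {"linear":[-0.7,-1,0],"yaw":0}
    - {"linear":[-0.7,-1,0],"yaw":0}

```text
clock: 2.02
position: [0.5282, 0.0121, 0.2701]
ee_rot: [3.14, -0.002, -3.129]
ft_force: [-0.7, -0.5, -0.3]
grip_width: -0.0003
gripper_force: 0.0
```

>>> servo_tool:
  commands:
    - {"linear":[-0.75,-1,0],"yaw":0}
    - {"linear":[-0.75,-1,0],"yaw":0}
    - {"linear":[-0.75,-1,0],"yaw":0}
    - {"linear":[-0.75,-1,0],"yaw":0}
    - {"linear":[-0.75,-1,0],"yaw":0}
    - {"linear":[-0.75,-1,0],"yaw":0}
    - {"linear":[-0.75,-1,0],"yaw":0}
    - {"linear":[-0.75,-1,0],"yaw":0}

```text
clock: 2.68
position: [0.681, -0.1853, 0.2691]
ee_rot: [3.14, -0.003, -3.128]
ft_force: [0.2, 0.4, 0.1]
grip_width: -0.0002
gripper_force: 0.0
```

>>> servo_tool:
  commands:
    - {"linear":[0.08,-0.18,0],"yaw":0}
    - {"linear":[0.08,-0.18,0.2],"yaw":0}
    - {"linear":[0.08,-0.18,0.4],"yaw":0}
    - {"linear":[0.08,-0.18,0.54],"yaw":0}
    - {"linear":[0.08,-0.18,0.54],"yaw":0}
    - {"linear":[0.08,-0.18,0.54],"yaw":0}

```text
clock: 3.18
position: [0.6638, -0.2202, 0.1628]
ee_rot: [3.14, -0.003, -3.127]
ft_force: [-0.7, 0.5, 0.5]
grip_width: 0.0002
gripper_force: 0.0
```

>>> servo_tool:
  commands:
    - {"linear":[0.12,-0.01,0],"yaw":0}
    - {"linear":[0.2,-0.01,0],"yaw":0}
    - {"linear":[0.28,-0.01,0],"yaw":0}
    - {"linear":[0.36,-0.01,0],"yaw":0}
    - {"linear":[0.45,-0.01,0],"yaw":0}
    - {"linear":[0.535,-0.01,0],"yaw":0}
    - {"linear":[0.585,-0.01,0.02],"yaw":0}
    - {"linear":[0.63,-0.01,0.05],"yaw":0}
    - {"linear":[0.68,-0.01,0.09],"yaw":0}
    - {"linear":[0.72,-0.01,0.13],"yaw":0}

```text
clock: 4.02
position: [0.5227, -0.2267, 0.1417]
ee_rot: [-3.138, 0.008, -3.128]
ft_force: [0.8, -0.2, 1.3]
grip_width: 0.0
gripper_force: 0.8
```

```bash
python3 - <<'E'
from h import *
s,P,R,t,K=snap("scene"); s2=s["img"][130:330,60:310]
print(status.get_state()["position"])
cv2.imwrite("pics/f1.png",cv2.resize(s2,(500,400)))
E
```

```text
[ 0.52022052 -0.22620727  0.13969758]
```

View pics/f1.png

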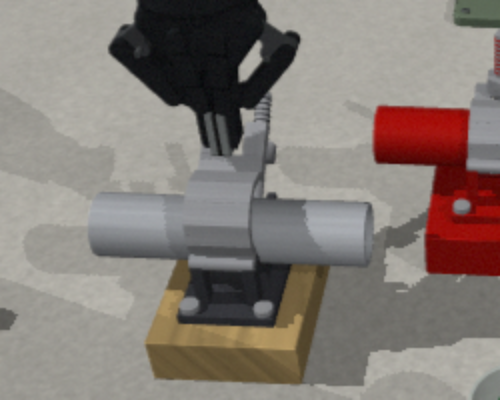

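The fingers are on the lip at (220,150) and the flap is about 30° from shut. I continue down.

>>> servo_tool:
  commands:
    - {"linear":[0.03,0.02,0.05],"yaw":0}
    - {"linear":[0.06,0.02,0.1],"yaw":0}
    - {"linear":[0.075,0.02,0.14],"yaw":0}
    - {"linear":[0.085,0.02,0.18],"yaw":0}
    - {"linear":[0.085,0.02,0.205],"yaw":0}
    - {"linear":[0.085,0.02,0.205],"yaw":0}
    - {"linear":[0.085,0.02,0.205],"yaw":0}

```text
clock: 4.65
position: [0.504, -0.2232, 0.0963]
ee_rot: [3.141, 0.001, -3.129]
ft_force: [0.0, 0.7, -0.1]
grip_width: -0.0
gripper_force: 0.0
```

>>> servo_tool:
  commands:
    - {"linear":[0,0,0.01],"yaw":0}
    - {"linear":[0,0,0.015],"yaw":0}
    - {"linear":[0,0,0.015],"yaw":0}
    - {"linear":[0,0,0.015],"yaw":0}

```text
clock: 4.98
position: [0.5043, -0.2235, 0.0949]
ee_rot: [-3.141, 0.002, -3.13]
ft_force: [-2.4, 1.8, 8.0]
grip_width: -0.0001
gripper_force: 4.4
```

The flap sits on its stop at 8 N. Next I lift off, go round to the bolt's outer side, and take a look.

>>> servo_tool:
  commands:
    - {"linear":[0,0,-0.2],"yaw":0}
    - {"linear":[0,0,-0.4],"yaw":0}
    - {"linear":[0,0,-0.55],"yaw":0}
    - {"linear":[0.2,0,-0.55],"yaw":0}
    - {"linear":[0.4,0,-0.55],"yaw":0}
    - {"linear":[0.6,0,-0.55],"yaw":0}
    - {"linear":[0.75,0,-0.55],"yaw":0}
    - {"linear":[0.75,0,-0.55],"yaw":0}
    - {"linear":[0.75,0,-0.55],"yaw":0}

```text
clock: 5.73
position: [0.3529, -0.2253, 0.2039]
ee_rot: [-3.141, 0.002, -3.131]
ft_force: [1.8, -0.1, -0.6]
grip_width: 0.0001
gripper_force: 0.0
```

```bash
python3 - <<'E'
from h import *
s,P,R,t,K=snap("top"); a=s["img"][170:330,360:530]; np.save("topP2.npy",P)
z=P[...,2]; m=np.zeros((480,640),bool); m[265:330,415:470]=1; m&=(z>.06)&(P[...,0]>.38)&(z<.14); p=P[m]
for lo in np.arange(.38,.5,.01):
    q=p[(p[:,0]>=lo)&(p[:,0]<lo+.01)]
    if len(q): print(lo.round(3),np.median(q[:,1]).round(4),q[:,2].max().round(3))
s,P,R,t,K=snap("scene"); b=s["img"][130:330,60:310]
cv2.imwrite("pics/f2.png",np.hstack([cv2.resize(a,(400,400)),cv2.resize(b,(400,400))]))
E
```

```text
0.41 -0.2239 0.123
0.42 -0.2219 0.127
0.43 -0.2219 0.123
0.44 -0.2207 0.114
0.45 -0.2207 0.106
0.46 -0.2209 0.106
0.47 -0.2213 0.098
0.48 -0.2259 0.099
0.49 -0.228 0.098
```

View pics/f2.png

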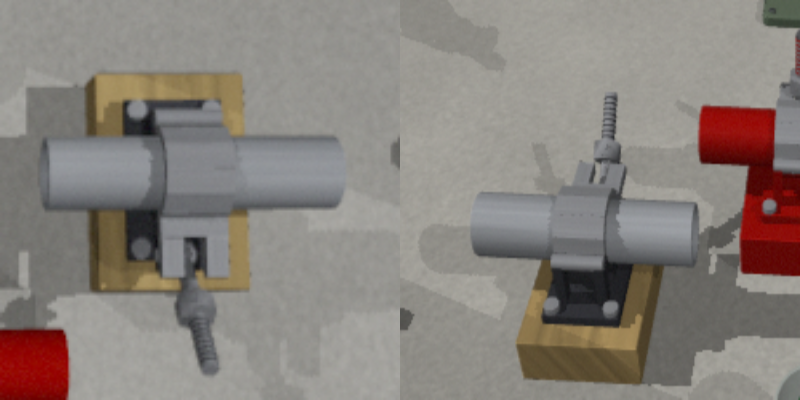

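The pictures show the flap shut with its lip at (195,260), and the bolt still leaning out with its end at (210,365). Now I descend outside the bolt and push it upright.

>>> servo_tool:
  commands:
    - {"linear":[0,0.015,0.2],"yaw":0}
    - {"linear":[0,0.015,0.35],"yaw":0}
    - {"linear":[0,0.015,0.48],"yaw":0}
    - {"linear":[0,0.015,0.48],"yaw":0}
    - {"linear":[0,0.015,0.48],"yaw":0}

```text
clock: 6.25
position: [0.3541, -0.222, 0.1066]
ee_rot: [3.14, -0.002, -3.128]
ft_force: [0.2, 0.1, 0.0]
grip_width: -0.0001
gripper_force: 0.0
```

>>> servo_tool:
  commands:
    - {"linear":[-0.12,0,0],"yaw":0}
    - {"linear":[-0.2,0,0],"yaw":0}
    - {"linear":[-0.28,0,0],"yaw":0}
    - {"linear":[-0.34,0,-0.02],"yaw":0}
    - {"linear":[-0.4,0,-0.06],"yaw":0}
    - {"linear":[-0.46,0,-0.1],"yaw":0}
    - {"linear":[-0.51,0,-0.12],"yaw":0}
    - {"linear":[-0.54,0,-0.12],"yaw":0}
    - {"linear":[-0.54,0,-0.12],"yaw":0}

```text
clock: 7.0
position: [0.4638, -0.2213, 0.1324]
ee_rot: [-3.14, 0.004, -3.128]
ft_force: [0.7, -0.3, -0.5]
grip_width: 0.0004
gripper_force: 0.0
```

>>> servo_tool:
  commands:
    - {"linear":[-0.02,0,0],"yaw":0}
    - {"linear":[-0.04,0,0],"yaw":0}
    - {"linear":[-0.05,0,0],"yaw":0}
    - {"linear":[-0.055,0,0],"yaw":0}
    - {"linear":[-0.055,0,0],"yaw":0}

```text
clock: 7.42
position: [0.4724, -0.2207, 0.1311]
ee_rot: [3.141, -0.0, -3.129]
ft_force: [-0.3, 0.8, 0.2]
grip_width: 0.0005
gripper_force: 0.2
```

```bash
python3 - <<'E'
from h import *
s,P,R,t,K=snap("scene"); b=s["img"][130:330,60:310]
cv2.imwrite("pics/f3.png",cv2.resize(b,(500,400)))
E
```

```text
(no output)
```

View pics/f3.png

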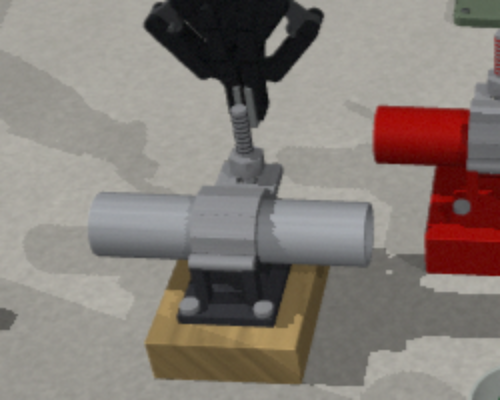

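The bolt at (240,130) is nearly upright, with the fingers behind it. I push on gently until the force shows the stop.

>>> servo_tool:
  commands:
    - {"linear":[-0.015,0,0],"yaw":0}
    - {"linear":[-0.025,0,0],"yaw":0}
    - {"linear":[-0.025,0,0],"yaw":0}
    - {"linear":[-0.025,0,0],"yaw":0}

```text
clock: 7.8
position: [0.4764, -0.2206, 0.1312]
ee_rot: [3.141, -0.003, -3.129]
ft_force: [-4.6, -0.2, 3.0]
grip_width: -0.0001
gripper_force: 2.6
```

>>> servo_tool:
  commands:
    - {"linear":[-0.01,0,0],"yaw":0}
    - {"linear":[-0.01,0,0],"yaw":0}
    - {"linear":[-0.01,0,0],"yaw":0}

```text
clock: 8.05
position: [0.4765, -0.2206, 0.1312]
ee_rot: [3.141, -0.006, -3.129]
ft_force: [-9.7, -1.2, 6.5]
grip_width: -0.0003
gripper_force: 5.0
```

>>> servo_tool:
  commands:
    - {"linear":[0.1,0,0],"yaw":0}
    - {"linear":[0.25,0,0],"yaw":0}
    - {"linear":[0.4,0,0],"yaw":0}
    - {"linear":[0.5,0,-0.15],"yaw":0}
    - {"linear":[0.5,0,-0.3],"yaw":0}
    - {"linear":[0.5,0,-0.3],"yaw":0}
    - {"linear":[0.5,0,-0.3],"yaw":0}

```text
clock: 8.63
position: [0.381, -0.2227, 0.1931]
ee_rot: [-3.139, 0.006, -3.13]
ft_force: [-0.5, -0.5, -0.7]
grip_width: -0.0003
gripper_force: 0.0
```

```bash
python3 - <<'E'
from h import *
s,P,R,t,K=snap("top"); a=s["img"][170:330,360:530]
z=P[...,2]; m=(z>.12)&(z<.17)&(abs(P[...,0]-.49)<.05)&(abs(P[...,1]+.222)<.03); p=P[m]
for lo in (.12,.13,.14,.15): q=p[(p[:,2]>=lo)&(p[:,2]<lo+.01)]; print(lo,len(q),q.mean(0) if len(q) else "")
s,P,R,t,K=snap("scene"); b=s["img"][130:330,60:310]
cv2.imwrite("pics/f4.png",np.hstack([cv2.resize(a,(400,400)),cv2.resize(b,(400,400))]))
E
```

```text
0.12 15 [ 0.49102604 -0.21919662  0.12434294]
0.13 16 [ 0.49217654 -0.2184787   0.13500836]
0.14 16 [ 0.49213668 -0.2183224   0.14604215]
0.15 61 [ 0.49255682 -0.22230846  0.15503934]
```

View pics/f4.png

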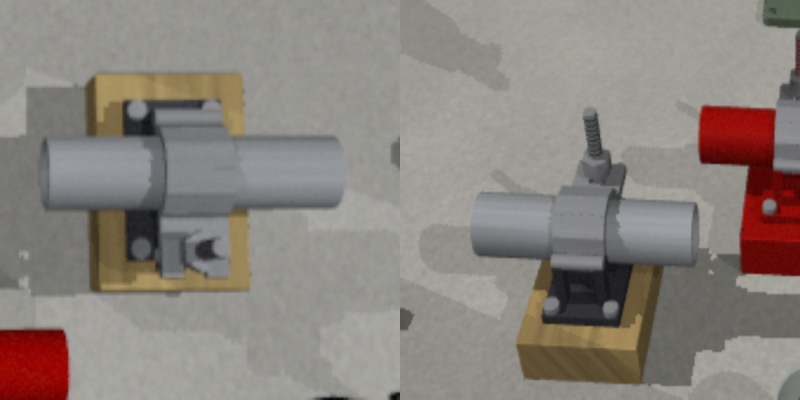

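The bolt stands upright in the slot at (205,250), with its end at x 0.492 and z 0.155 as predicted. The flap is shut and the arm is clear.

```bash
python3 -c "
from station import job; print(job.finish_job())"
```

```text
the job is handed in; nothing more can be done
None
```

The tube coupler's flap is shut and its bolt stands upright in the slot, the arm is clear, and the job was handed in at about 9 s; no verdict came back, and the spare and jar were not re-measured, though the arm only passed well above the spare.

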